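# Unstack glass-covered parts drawers and return one to its rack

### The arm

A 6-joint arm with a two-finger parallel gripper is mounted at the origin on the work surface. World frame = base frame: x ahead of the robot, y to its left, z up, the work surface at z = 0. Lengths are in mm, angles in rad, forces in N, time in s.
With the tool pointing down it reaches from about 400 to 925 mm from the base axis. Payload 12.5 kg.
Tool frame: the origin (TCP) lies at the centre of the arm's flange, where the gripper is bolted on; the fingertips stand 190 mm ahead of it and the grasp point (between the pads) lies env.grip_point_offset ahead of it (env.grip_point_offset is the distance from the TCP to the grasp point, in mm); z points along the fingers, x is the direction in which the jaws open and shut, and the axes are right-handed (so a half turn about z gives the same grasp; the last joint's range is limited). The gripper opens to 95 mm and grips with 3 to 60 N. Pads are 20 mm wide; open, the fingers measure 119 mm over their backs; the gripper's body (75 mm by 180 mm) begins 59 mm behind the grasp point.
Start: joints at [-1.231, 0.491, 1.559, -0, 1.092, -0.106], TCP at [269.506, -563.907, 404.761] pointing down, gripper open.
Joint ranges: [-3.1, 3.1], [-0.84, 2.19], [0.05, 2.79], [-1.13, 4.28], [0.06, 2.93], [-2.69, 2.69]. Speed limits (rad/s): [2.22, 2.22, 2.79, 3.14, 3.14, 3.14].

### API

Orientations are given as [roll, pitch, yaw] about the fixed x, y, z axes, in that order (R = Rz(yaw) Ry(pitch) Rx(roll)).
In Python, from cell import state, read_camera, camera_model, job_done, env gives the robot as it stands.
- The arm moves only by the tool arm_command, never from a script. Its argument "steps" is a list of rows, each a list of 6 numbers: the shift along the tool's x, y, z in cm, then the turn, a rotation vector about the tool's x, y, z in degrees. In form: [[dx, dy, dz, rx, ry, rz], ...]. A call has 1 to 12 rows; each row is the pose to reach, as a shift and turn from the pose commanded when the call began, along the tool's axes at that moment; what a row does not reach only later rows make up. A row lasts 1/12 s, in which the tool goes at most 41.7 mm and 7.16 degrees, less where a joint would pass 70% of its speed; a pose out of reach is approached as far as the arm can. A call with a gripper value outside its range is refused whole. "jaw" is the finger opening in cm, from 0 to 9.51, set as the call begins (left out, the last holds). The fingers move at their own pace and stop on an object; the grip force is fixed at half the most. Time passes only in rows, so rows that repeat a pose let the fingers close. It gives the time, the measured TCP pose, the force and the opening at its end, in the units of the state.
- state(): the state, without advancing time (a new reading comes with each control period).
- read_camera(name): name is "side" or "top" or "wrist"; returns the picture (480x640x3 uint8, red, green, blue); there is no depth.
- camera_model(name): a dict with "K" (3x3 intrinsics, pixels), "k1" (the pictures are not rectified: a ray, as slopes to the right and down, at radius r is drawn at 1 + k1 r^2 times it, then the intrinsics apply), "xyz" and "rotation" of the camera in the world. Camera axes: x right, y up, looking along -z (the intrinsics and any distortion apply to the point x, -y, -z); pixel columns grow to the right and rows downward; lengths in mm; the calibration is good to about 2 mm. A picture is of the moment at which its call begins: read the wrist's pose just before it. camera_model takes no time and is no camera call; for the wrist camera it gives the pose at the moment of the call.
- job_done(): hands the job in, once; it reports no verdict.
The state is a dict: "t": time; "joints": joint angles; "qvel": joint speeds; "tau": joint torques, N m; "eef_pos": TCP position; "tcp_rot": TCP orientation; "ft_force": force on the tool from outside, world axes, zero at the start; "moment": the same for the moment, N m; "opening": opening from 0.0 (shut) to 1.0 (fully open).
Only numpy, scipy, OpenCV 4.12 (cv2) and the standard library are available. Lean on these libraries where they do the work, as an engineer would, in place of code of your own. Each camera call takes 0.05 s, during which the arm holds its last target. There are 200 camera calls.

### The job

On the watchmaker's bench a parts drawer stands in a stack with a glass cover plate on top of it and another below it, over a second drawer that is still in use. Lay both glass plates, one squarely on the other, as a neat pile in the middle of the green felt pad, and put the upper drawer back in the empty shell of the drawer rack: stand it on the ledge at the mouth, let go, then slide it fully home from its front. Put the glass down gently without dropping it, keep the open drawer level, and leave the lower drawer, the two shut drawers and everything else on the bench as they are.

Things in the scene. Friction and masses are not known exactly. Their poses are not given: they have to be found in the camera images.
- upper_glass: Clear plate glass with green edges, 140 (x) x 68 (y) x 6 mm thick, about 0.14 kg. Top of the stack at the start, centred on the upper drawer to within about 2 mm; it overhangs the drawer's 64 mm box by 2 mm on each long side. Origin: centre of its underside; z up.
- lower_glass: A second plate of the same size and make, between the two drawers at the start. Origin: centre of its underside; z up.
- upper_drawer: Open grey parts drawer, blue front, watch parts fixed inside, about 0.28 kg: box 130 (x) x 64 (y) x 40 mm high, flat underside; front at the -x end, towards the robot. Stands on the lower glass at the start. Origin: centre of the box's underside (pull left out), z up. When home its origin lies 3 mm to the -x side of the shell's origin, at the same height.
- upper_drawer_pull (a point): Middle of the brass pull tab on that drawer's front: 24 mm long (x, it stands straight out of the front), 12 mm wide (y), 16 mm high. 77 mm from the drawer's origin along -x and 22 mm above its underside. About 2 N slides the drawer along the board; pressing down on it makes it drag.
- lower_drawer: The same kind of drawer, standing on the bench as the foot of the stack (stack from below: lower drawer 40 mm, lower glass 6, upper drawer 40, upper glass 6). Stays where it is, uncovered, within 15 mm. Origin: centre of its underside.
- felt_pad: Fixed green felt pad on the bench, 190 (x) x 110 (y) x 4 mm, empty at the start. Origin: centre of its underside, on the bench, so its top is 4 mm above the origin.
- empty_shell: The empty one of three dark blue drawer shells that stand side by side (80 mm apart, any place) fixed on a wooden board. 140 mm long (x), 77 wide, 51 high; side walls, back wall, clear top, no floor: drawers slide on the board. Inside 69 mm wide, 47 high; the back wall stops the drawer when home. Origin: centre of its underside, on the board's top, 8 mm above the bench.
- shell_mouth (a point): Middle of the lower edge of that shell's open mouth, on the board's top: 70 mm from the shell's origin along -x. The mouth faces -x (the robot); its sides flare outwards a little. In front of it the board runs on level as a ledge 110 mm deep and a drawer can stand there.
- rack_board: The fixed wooden base board under the three shells, 246 mm wide (y), 8 mm thick, its front edge 180 mm to the -x side of the origin. Origin: on the bench, under the middle of the middle shell; axes parallel to the shells'. Its place and heading vary.
- shut_drawer_b (a joint): How far one of the two shut drawers in the other shells is pulled out (m), 0 = shut. Leave shut.
- shut_drawer_c (a joint): The same for the other shut drawer.
- shut_drawer_b_pull (a point): Middle of the pull tab of that shut drawer, 12 mm wide, standing 22 mm out of its shell's front.
- shut_drawer_c_pull (a point): The same for the other shut drawer.
- cream_jar: A bystander: leave it. Small jar with red lid, 56 mm across, 55 high. Origin: centre of its underside.
- loupe: A bystander: leave it. Black eyeglass loupe, 38 mm across, 30 high. Origin: centre of its underside.
- round_tin: A bystander: leave it. Flat round box, black with red lid, 68 mm across, 26 high. Origin: centre of its underside.
- wristwatch: A bystander: leave it. Steel watch lying flat with its bracelet spread along x, 165 mm long, 12 high. Origin: centre of its underside.
- tweezers: A bystander: leave it. Steel tweezers lying along x, 130 mm long, 8 high. Origin: centre of its underside.
- screwdriver: A bystander: leave it. Small yellow screwdriver lying along x, 120 mm long. Origin: on its underside.

How it is judged (in metres and radians):
On the way, in this order (a step that is already met when the one before it is completed fails the run):
1. the top glass plate lies flat on the felt pad, let go (horizontal distance between upper_glass and felt_pad below 0.035 m and angle between upper_glass's own z axis and vertical below 0.06 rad and contact force between upper_glass and the fingers below 0.05 N and linear speed of upper_glass below 0.02 m/s and z of upper_glass in the frame of felt_pad between 0.002 and 0.0125 m), for 0.2 s.
2. the upper drawer stands level on the board, in front of or part-way into the mouth of the empty shell, let go (y of upper_drawer in the frame of empty_shell between -0.02 and 0.02 m and z of upper_drawer in the frame of empty_shell between -0.003 and 0.004 m and x of upper_drawer in the frame of empty_shell between -0.185 and -0.012 m and angle between upper_drawer's own z axis and vertical below 0.06 rad and contact force between upper_drawer and the fingers below 0.05 N and linear speed of upper_drawer below 0.02 m/s), for 0.1 s.
At the end, for the whole second after the job is handed in: Both glass plates lie flat and still on the felt pad, one on the other (either on top): centres within 15 mm and 0.15 rad of each other, each within 35 mm of the pad's centre. The upper drawer is level in the empty shell, within 6 mm of the back stop (horizontal distance between each of upper_glass, lower_glass and felt_pad below 0.035 m and angle between each of upper_glass, lower_glass, upper_drawer's own z axis and vertical below 0.06 rad and ((z of upper_glass in the frame of felt_pad between 0.002 and 0.0065 m and z of lower_glass in the frame of felt_pad between 0.008 and 0.0125 m) or (z of lower_glass in the frame of felt_pad between 0.002 and 0.0065 m and z of upper_glass in the frame of felt_pad between 0.008 and 0.0125 m)) and horizontal distance between upper_glass and lower_glass below 0.015 m and angle between the x axis of upper_glass and the x axis of lower_glass, either way round below 0.15 rad and y of upper_drawer in the frame of empty_shell between -0.006 and 0.006 m and z of upper_drawer in the frame of empty_shell between -0.003 and 0.004 m and x of upper_drawer in the frame of empty_shell between -0.009 and 0.002 m and linear speed of each of upper_glass, lower_glass, upper_drawer below 0.02 m/s); the robot touches nothing.
It fails at once if a glass plate is dropped (falls freely by more than about 15 mm) ((contact force between upper_glass and the fingers below 0.05 N and linear speed of upper_glass above 0.55 m/s) or (contact force between lower_glass and the fingers below 0.05 N and linear speed of lower_glass above 0.55 m/s)).
It fails at once if an open drawer is tipped by more than 0.35 rad, or a glass plate by more than 0.45 rad (angle between any of upper_glass, lower_glass's own z axis and vertical above 0.45 rad or angle between any of upper_drawer, lower_drawer's own z axis and vertical above 0.35 rad).
It fails at once if the lower drawer is moved by more than 15 mm (distance of lower_drawer from where it was at the start of the episode above 0.015 m).
It fails at once if a shut drawer is pulled out by more than 15 mm (value of joint any of shut_drawer_b, shut_drawer_c above 0.015 m).
It fails at once if another thing on the bench is moved by more than 20 mm (distance of any of cream_jar, loupe, round_tin, wristwatch, tweezers, screwdriver from where it was at the start of the episode above 0.02 m).
It also fails if it takes over 72 s, if anything falls off the work surface, if the arm or the gripper's body presses on something with over 40 N, if the wrist force passes 120 N, or if a joint passes its speed limit or range.

## Working session

There is one attempt and no reset: what is moved stays moved. The work goes in short steps, Python scripts to look and compute and a tool call to move; the robot and the scene stay as the last step left them, time stands still between calls to the robot, and variables do not carry over. Pictures are saved under pics/ and viewed, about 8 in all and at most 12, crops included, and the job is handed in when it is done.

Besides the shell and the picture viewer there is one more tool, called as name(argument=value, ...) on one line, values as JSON. arm_command: Moves the arm, as the interface text tells. Its arguments: {"type":"object","properties":{"steps":{"type":"array"},"jaw":{"type":"number"}},"required":["steps"]}

```bash
mkdir -p pics; ls; python3 - <<'E'
from cell import *
import cv2
print(state()); print(env.grip_point_offset)
for n in ("top","side","wrist"):
    m=camera_model(n); print(n,m)
    if n!="wrist": cv2.imwrite(f"pics/{n}0.png",cv2.cvtColor(read_camera(n),cv2.COLOR_RGB2BGR))
E
```

```text
pics
{'t': 0.0, 'joints': array([-1.23062254e+00,  4.91565697e-01,  1.55946086e+00, -3.00772920e-05,
        1.09168605e+00, -1.05621825e-01]), 'qvel': array([-0.00029778, -0.00043923,  0.00037896,  0.00084609, -0.00054572,
       -0.00167458]), 'tau': array([-4.52114373e-04, -6.12638998e+01, -2.58175921e+01,  6.92362594e-02,
        4.82550357e-02, -1.06609316e-04]), 'eef_pos': array([ 269.47961124, -563.88190235,  404.15388604]), 'tcp_rot': array([-3.14150111e+00,  1.11651782e-03, -1.12498678e+00]), 'ft_force': array([-0.20100157, -0.68881174, -0.40202109]), 'moment': array([0.01467693, 0.02964995, 0.01905307]), 'opening': 0.9994373331450095}
171.3
top {'K': array([[509.54239486,   0.        , 319.03246014],
       [  0.        , 509.54239486, 239.10321343],
       [  0.        ,   0.        ,   1.        ]]), 'k1': -0.04294435637140889, 'xyz': array([ 490.37394395,   37.43954913, 1155.58715462]), 'rotation': array([ 0.05526033, -0.01943791, -1.54898187])}
side {'K': array([[510.47466893,   0.        , 314.78976841],
       [  0.        , 510.47466893, 238.04172218],
       [  0.        ,   0.        ,   1.        ]]), 'k1': -0.0443571645021405, 'xyz': array([480.53445436, 947.03519641, 613.11948226]), 'rotation': array([ 1.06054394, -0.01134369, -3.03103126])}
wrist {'K': array([[367.15123411,   0.        , 314.98384919],
       [  0.        , 367.15123411, 241.47630871],
       [  0.        ,   0.        ,   1.        ]]), 'k1': -0.04930575568883621, 'xyz': array([ 337.31612063, -532.58904677,  385.09673881]), 'rotation': array([-2.69959709e-01,  8.55352911e-04, -1.12510251e+00])}
```

View pics/top0.png

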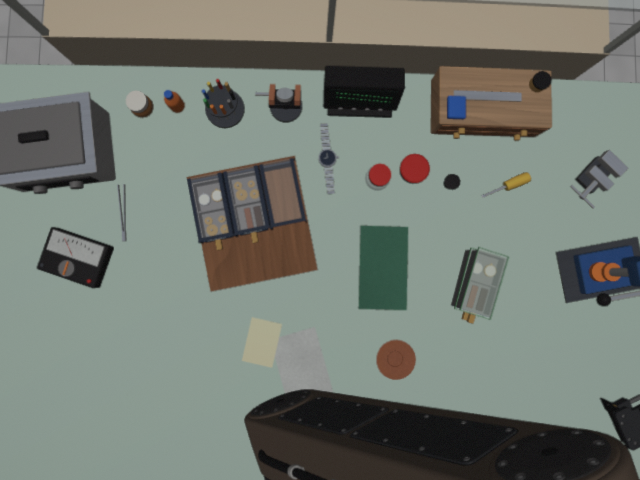

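View pics/side0.png

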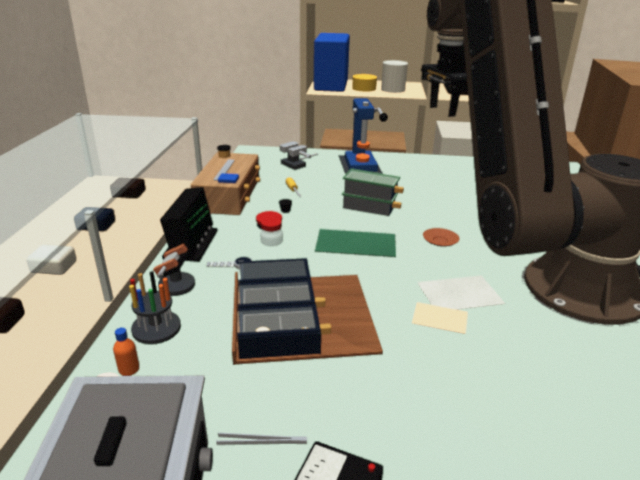

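Top view: stack at about (481,285) with its pull at (470,318); felt at (384,268); rack at (250,225), with its empty shell the right-hand one (285,195). The side view agrees. The tweezers, watch, jar, tin, loupe and screwdriver are clear of the working lanes.

```bash
cat > h.py <<'E'
from cell import *
import cv2, numpy as np
from scipy.spatial.transform import Rotation as Ro
def grab(n):
    m=camera_model(n); return m, cv2.cvtColor(read_camera(n),cv2.COLOR_RGB2BGR)
def rot(m): return Ro.from_euler('xyz',m["rotation"]).as_matrix()
def cast(m,uv,z):
    uv=np.float64(uv).reshape(-1,1,2)
    s=cv2.undistortPoints(uv,m["K"],np.array([m["k1"],0,0,0]))[:,0]
    d=np.c_[s[:,0],-s[:,1],-np.ones(len(s))]@rot(m).T
    return (m["xyz"]+d*((z-m["xyz"][2])/d[:,2])[:,None])[:,:2]
def proj(m,P):
    p=(np.float64(P).reshape(-1,3)-m["xyz"])@rot(m)
    s=np.c_[p[:,0]/-p[:,2],-p[:,1]/-p[:,2]]; s*=1+m["k1"]*(s**2).sum(1,keepdims=True)
    return s@m["K"][:2,:2].T+m["K"][:2,2]
def rect(m,mask,z):
    c=max(cv2.findContours(mask,0,cv2.CHAIN_APPROX_NONE)[0],key=cv2.contourArea)
    return cv2.minAreaRect(np.float32(cast(m,c.reshape(-1,2),z)))
def move(target,rz_deg):
    "shift in cm along tool axes and turn about tool z to reach TCP target (mm), yaw change"
    s=state(); R=Ro.from_euler('xyz',s["tcp_rot"]).as_matrix()
    return (np.array(target)-s["eef_pos"])@R/10
E
python3 - <<'E'
from h import *
m,im=grab("top"); hsv=cv2.cvtColor(im,cv2.COLOR_BGR2HSV)
f=cv2.inRange(hsv,(65,110,30),(95,255,110)); f[:,:340]=0;f[:,430:]=0
print("felt",rect(m,f,4))
w=cv2.inRange(hsv,(5,90,40),(20,255,150)); w[:,:180]=0;w[:,325:]=0;w[:230]=0;w[310:]=0
c=max(cv2.findContours(w,0,1)[0],key=cv2.contourArea); r=cv2.approxPolyDP(c,6,True)[:,0]
print(np.c_[r,cast(m,r,8)])
print("stack", cast(m,[[485,248],[508,256],[496,318],[465,305],[481,284]],92))
a=cv2.resize(im[235:335,440:520],None,fx=6,fy=6,interpolation=2)[:600,:390]
a=cv2.resize(im[240:330,445:515],(400,514),interpolation=cv2.INTER_CUBIC)
b=cv2.resize(im[150:300,185:325],(400,428),interpolation=cv2.INTER_CUBIC)
o=np.zeros((514,800,3),np.uint8);o[:,:400]=a;o[:428,400:]=b
cv2.imwrite("pics/crop0.png",o)
E
```

```text
felt ((887.971435546875, -108.15260314941406), (2.3705801963806152, 13.976397514343262), 1.7912296056747437)
[[308.         230.         574.34427834  41.87228659]
 [202.         243.         539.52992577 279.65296475]
 [211.         290.         434.65596538 255.97790963]
 [315.         269.         486.81325419  24.11893268]]
stack [[ 538.86596348 -332.8599669 ]
 [ 523.0216959  -382.37823351]
 [ 392.24061101 -357.23452875]
 [ 418.3250033  -290.97865768]
 [ 462.88849998 -324.70399019]]
```

View pics/crop0.png

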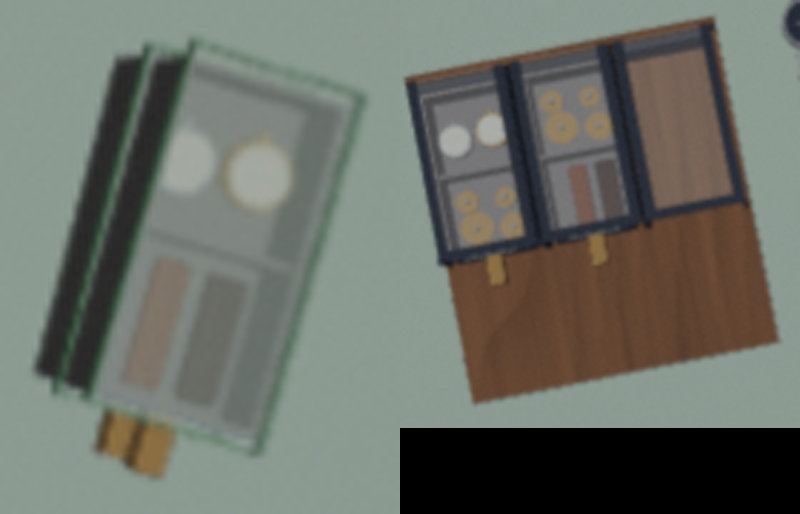

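The crop shows the upper glass outlined in green (crop corners (192,38), (366,95), (260,455), (88,393)) and the right-hand shell empty.

```bash
python3 - <<'E'
from h import *
m=camera_model("top"); im=cv2.imread("pics/top0.png"); hsv=cv2.cvtColor(im,cv2.COLOR_BGR2HSV)
print(hsv[270,385])
f=cv2.inRange(hsv,(60,80,15),(100,255,100)); f[:,:345]=0;f[:,425:]=0; f[:210]=0;f[330:]=0
print("felt",rect(m,f,4))
P=cast(m,[[478.6,246.7],[509.05,256.6],[490.5,319.7],[460.4,308.8]],92)
c=P.mean(0); d=(P[0]+P[1]-P[2]-P[3]); yaw=np.arctan2(d[1],d[0]); print(P,c,yaw,np.linalg.norm(d)/2)
F=cast(m,[[211.2,291.2],[316.9,269.8]],8); v=F[0]-F[1]; by=np.arctan2(-v[0],v[1]); x=np.array([np.cos(by),np.sin(by)]);y=np.array([-x[1],x[0]])
o=F.mean(0)+180*x; e=o-80*y; print("board",by,np.linalg.norm(v),o,"shell",e)
print(move([c[0],c[1],430],0), np.degrees(yaw-np.pi/2-state()["tcp_rot"][2]))
E
```

```text
[76 99 85]
felt ((494.0898742675781, -129.97720336914062), (105.98041534423828, 185.49493408203125), 89.65030670166016)
[[ 541.30956106 -319.12811999]
 [ 521.80056585 -384.64532019]
 [ 388.51002035 -345.51544266]
 [ 410.2281171  -281.29178435]] [ 465.46206609 -332.6451668 ] -0.28329803674851317 137.67384172403914
board 0.22173211810449658 241.55176710276027 [634.14254703 177.21186717] shell [651.73612019  99.17042829]
[-12.41804671 -27.6515684   -2.55573364] -41.77430368578395
```

arm_command(steps=[[-12.4,-27.7,-2.5,0,0,41.8],[-12.4,-27.7,-2.5,0,0,41.8],[-12.4,-27.7,-2.5,0,0,41.8],[-12.4,-27.7,-2.5,0,0,41.8],[-12.4,-27.7,-2.5,0,0,41.8],[-12.4,-27.7,-2.5,0,0,41.8],[-12.4,-27.7,-2.5,0,0,41.8],[-12.4,-27.7,-2.5,0,0,41.8],[-12.4,-27.7,-2.5,0,0,41.8],[-12.4,-27.7,-2.5,0,0,41.8],[-12.4,-27.7,-2.5,0,0,41.8]])

```text
t: 1.07
eef_pos: [465.7, -332.9, 429.5]
tcp_rot: [3.141, -0.0, -1.854]
ft_force: [-0.5, 0.2, -0.1]
opening: 1.002
```

```bash
python3 - <<'E'
from h import *
s=state(); print(s["t"],s["eef_pos"],s["tcp_rot"],s["ft_force"])
m,im=grab("wrist"); cv2.imwrite("pics/w1.png",im); 
np.save("w1.npy",np.r_[m["xyz"],m["rotation"]])
y=-.2833;X=np.array([np.cos(y),np.sin(y)]);Y=np.array([-X[1],X[0]])
for z in (92,):
  for a,b in ((70,34),(70,-34),(-70,-34),(-70,34)):
    print(proj(m,np.r_[np.array([465.5,-332.6])+a*X+b*Y,z]))
E
```

```text
1.0667 [ 465.72694231 -332.87879408  429.5202998 ] [ 3.14120183e+00 -8.64181578e-05 -1.85431981e+00] [-0.50213564  0.19365118 -0.1150878 ]
[[273.11861991 147.25033573]]
[[353.7757817 147.2185238]]
[[349.69611038 300.26519577]]
[[277.60445615 300.29625162]]
```

View pics/w1.png

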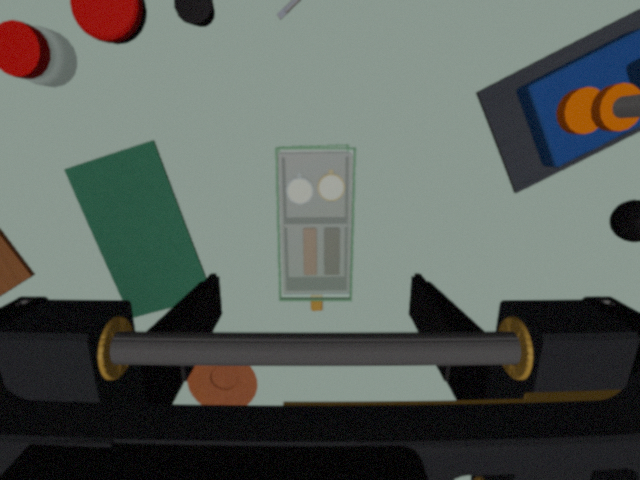

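The wrist view shows the plate upright in the picture, with its corners near (276,147), (355,146), (351,300), (279,300). That is within about 2 px of the prediction. I'll refine it with a mask.

```bash
python3 - <<'E'
from h import *
m=camera_model("wrist"); im=cv2.imread("pics/w1.png"); v=np.load("w1.npy"); m["xyz"],m["rotation"]=v[:3],v[3:]
d=np.abs(im.astype(int)-np.median(im[150:290,225:265].reshape(-1,3),0)).sum(2)
k=(d>36).astype(np.uint8)*255; k[:135]=0;k[302:]=0;k[:,:262]=0;k[:,368:]=0
for r in (170,220,280): print(np.where(k[r])[0][[0,-1]])
for c in (285,315,345): print(np.where(k[:,c])[0][[0,-1]])
(c,s,a)=rect(m,k,92); print(c,s,a)
cal=cast(m,np.argwhere(k)[:,::-1],92); 
f=cv2.inRange(cv2.cvtColor(im,cv2.COLOR_BGR2HSV),(60,80,15),(100,255,110)); f[:,215:]=0;f[:130]=0;f[:,:55]=0
print("felt",rect(m,f,4))
E
```

```text
[275 355]
[276 354]
[278 352]
[146 301]
[145 301]
[144 301]
(466.030029296875, -334.17803955078125) (69.67913055419922, 143.4508056640625) 73.67280578613281
felt ((493.24853515625, -133.04318237304688), (110.20941925048828, 189.1811981201172), 89.49820709228516)
```

arm_command(steps=[[0.12,-0.07,4,0,0,0],[0.12,-0.07,8,0,0,0],[0.12,-0.07,12,0,0,0],[0.12,-0.07,14,0,0,0.1],[0.12,-0.07,15,0,0,0.1],[0.12,-0.07,15.23,0,0,0.1],[0.12,-0.07,15.23,0,0,0.1],[0.12,-0.07,15.23,0,0,0.1]])

```text
t: 1.78
eef_pos: [466.4, -334.6, 278.8]
tcp_rot: [-3.14, -0.001, -1.857]
ft_force: [-0.7, -0.2, 0.6]
opening: 1.0
```

arm_command(steps=[[0,0,0,0,0,0],[0,0,0,0,0,0],[0,0,0,0,0,0],[0,0,0,0,0,0],[0,0,0,0,0,0],[0,0,0,0,0,0]], jaw=6.6)

```text
t: 2.28
eef_pos: [466.4, -333.9, 277.8]
tcp_rot: [-3.141, -0.0, -1.856]
ft_force: [-0.2, 0.4, 4.0]
opening: 0.711
```

arm_command(steps=[[0,0,0,0,0,0],[0,0,0,0,0,0],[0,0,-0.3,0,0,0],[0,0,-0.6,0,0,0],[0,0,-1,0,0,0],[0,0,-1.5,0,0,0],[0,0,-2,0,0,0],[0,0,-2,0,0,0],[0,0,-2,0,0,0]], jaw=5.5)

```text
t: 3.03
eef_pos: [466.3, -334.0, 297.9]
tcp_rot: [-3.141, -0.0, -1.856]
ft_force: [-0.2, -0.0, -1.4]
opening: 0.705
```

```bash
python3 - <<'E'
from h import *
s=state(); print(s["eef_pos"],s["tcp_rot"],s["opening"])
m,im=grab("wrist"); cv2.imwrite("pics/w2.png",im)
print(move([493.2,-133,s["eef_pos"][2]],0), s["tcp_rot"][2]+np.pi/2)
E
```

```text
[ 466.31709323 -333.96190303  297.85659921] [-3.14083985e+00 -4.33949388e-04 -1.85628412e+00] 0.7054767395657892
[-20.03709405   3.07365821  -0.03455548] -0.28548779145547587
```

View pics/w2.png

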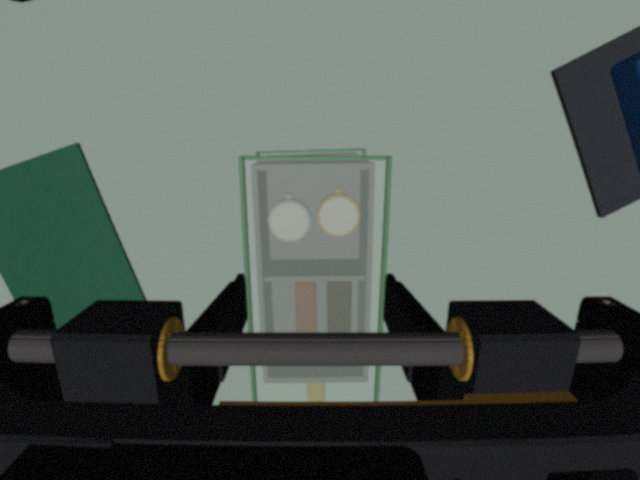

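The plate is held level between the fingers, with its green outline at (240,157)-(391,157), and the drawer below has not moved. Next I'll carry it to the felt.

arm_command(steps=[[0,0,-1.5,0,0,0],[-2,0.3,-2,0,0,-1.5],[-4.5,0.7,-2,0,0,-3.5],[-7.5,1.2,-2,0,0,-6],[-10.5,1.7,-2,0,0,-8.5],[-13.5,2.2,-2,0,0,-11],[-16.5,2.7,-2,0,0,-13.5],[-19,3,-2,0,0,-15.5],[-20.03,3.07,-2,0,0,-15.8],[-20.03,3.07,-2,0,0,-15.8],[-20.03,3.07,-1,0,0,-15.8],[-20.03,3.07,1,0,0,-15.8]])

```text
t: 4.08
eef_pos: [493.6, -134.2, 288.1]
tcp_rot: [-3.138, -0.002, -1.582]
ft_force: [0.2, -0.1, -2.5]
opening: 0.71
```

```bash
python3 - <<'E'
from h import *
s=state(); print(s["t"],s["eef_pos"],s["tcp_rot"],s["opening"])
m,im=grab("wrist"); cv2.imwrite("pics/w3.png",im)
f=cv2.inRange(cv2.cvtColor(im,cv2.COLOR_BGR2HSV),(60,80,15),(100,255,110))
n,l,st,_=cv2.connectedComponentsWithStats(f); print([list(x) for x in st[1:] if x[4]>500])
s=state(); print(move([493.2,-133,196.2],0), np.degrees(s["tcp_rot"][2]+np.pi/2))
E
```

```text
4.0833 [ 493.59737556 -134.15126694  288.10921581] [-3.13788690e+00 -1.74467075e-03 -1.58160331e+00] 0.7101592589137141
[[np.int32(230), np.int32(113), np.int32(158), np.int32(179), np.int32(7484)], [np.int32(547), np.int32(186), np.int32(62), np.int32(128), np.int32(1009)]]
[-0.10622819 -0.06855854  8.76618259] -0.6569296897339855
```

arm_command(steps=[[-0.1,0,2,0,0,0],[-0.1,0,4,0,0,0],[-0.1,0,6,0,0,0],[-0.1,0,7.2,0,0,0],[-0.1,0,8,0,0,0],[-0.1,0,8.4,0,0,0],[-0.1,0,8.6,0,0,0],[-0.1,0,8.7,0,0,0],[-0.1,0,8.7,0,0,0],[-0.1,0,8.7,0,0,0]])

```text
t: 4.97
eef_pos: [493.4, -132.2, 201.0]
tcp_rot: [-3.141, -0.0, -1.581]
ft_force: [0.4, 0.5, -1.4]
opening: 0.71
```

arm_command(steps=[[0,0,0.2,0,0,0],[0,0,0.35,0,0,0],[0,0,0.45,0,0,0],[0,0,0.48,0,0,0],[0,0,0.48,0,0,0]])

```text
t: 5.38
eef_pos: [493.3, -132.1, 195.8]
tcp_rot: [-3.141, -0.0, -1.58]
ft_force: [-0.5, 1.0, 1.7]
opening: 0.705
```

arm_command(steps=[[0,0,0,0,0,0],[0,0,0,0,0,0],[0,0,0,0,0,0],[0,0,0,0,0,0],[0,0,0,0,0,0],[0,0,-3,0,0,0],[0,0,-7,0,0,0],[0,0,-11,0,0,0],[0,0,-15,0,0,0],[0,0,-19,0,0,0],[0,0,-22,0,0,0],[0,0,-22,0,0,0]], jaw=9.4)

```text
t: 6.38
eef_pos: [493.4, -132.1, 421.4]
tcp_rot: [-3.133, -0.004, -1.58]
ft_force: [0.5, -1.0, 0.0]
opening: 0.987
```

```bash
python3 - <<'E'
from h import *
s=state(); print(s["t"],s["eef_pos"],s["tcp_rot"])
m,im=grab("wrist"); cv2.imwrite("pics/w4.png",im); np.save("w4.npy",np.r_[m["xyz"],m["rotation"]])
t,im2=grab("top"); cv2.imwrite("pics/t4.png",im2)
o=np.zeros((480,800,3),np.uint8); o[:,:400]=im[:,110:510]; o[:400,400:]=cv2.resize(im2[200:360,340:500],(400,400)); cv2.imwrite("pics/c4.png",o)
s=state(); print(move([466,-334.2,420],0), np.degrees(-.285-np.pi/2-s["tcp_rot"][2]))
E
```

```text
6.3833 [ 493.40645578 -132.08000417  421.44888483] [-3.13276795 -0.00358223 -1.58047055]
[20.24873487  2.49903291 -0.34333707] -15.7722288033957
```

View pics/c4.png

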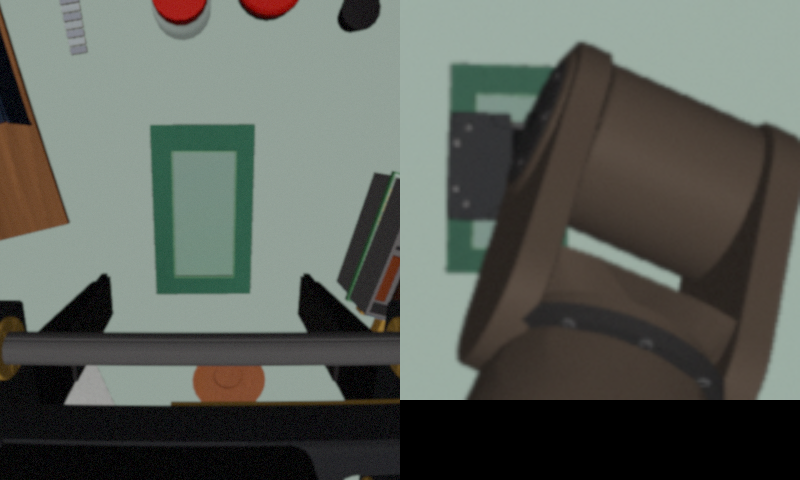

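The upper glass lies squarely in the middle of the felt (glass (172,152)-(236,278) in the left panel, pad (151,125)-(255,293)). Back to the stack.

arm_command(steps=[[4,0.5,-0.3,0,0,4],[8,1,-0.3,0,0,8],[12,1.5,-0.3,0,0,12],[16,2,-0.3,0,0,15.8],[20.25,2.5,-0.3,0,0,15.8],[20.25,2.5,-0.3,0,0,15.8],[20.25,2.5,-0.3,0,0,15.8],[20.25,2.5,-0.3,0,0,15.8]])

```text
t: 7.15
eef_pos: [466.2, -334.1, 417.0]
tcp_rot: [3.139, 0.001, -1.857]
ft_force: [0.0, 0.8, -0.5]
opening: 0.984
```

```bash
python3 - <<'E'
from h import *
s=state(); print(s["t"],s["eef_pos"],s["tcp_rot"])
m,im=grab("wrist"); cv2.imwrite("pics/w5.png",im); np.save("w5.npy",np.r_[m["xyz"],m["rotation"]])
y=-.285;X=np.array([np.cos(y),np.sin(y)]);Y=np.array([-X[1],X[0]])
for a,b in ((65,32),(65,-32),(-65,-32),(-65,32)): print(proj(m,np.r_[np.array([466,-334.2])+a*X+b*Y,86]))
cv2.imwrite("pics/c5.png",cv2.resize(im[100:340,215:415],(500,600),interpolation=cv2.INTER_CUBIC))
E
```

```text
7.15 [ 466.16850629 -334.14599229  417.02472441] [ 3.13900132e+00  1.41113851e-03 -1.85683305e+00]
[[275.6393007  152.51592768]]
[[352.91215635 152.42194172]]
[[349.21665711 297.29072173]]
[[279.80919617 297.3374653 ]]
```

View pics/c5.png

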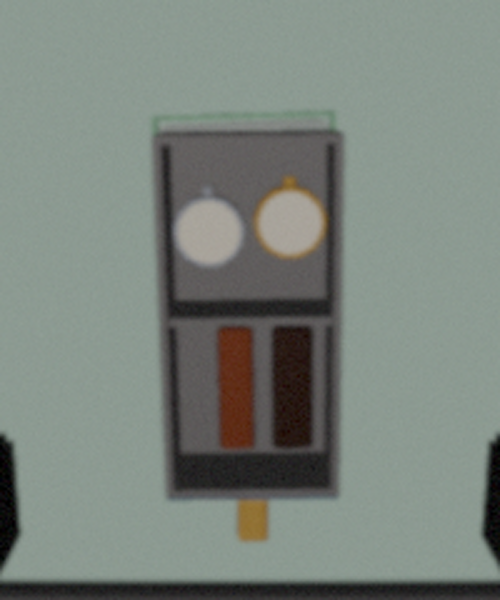

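```bash
python3 - <<'E'
from h import *
m=camera_model("wrist"); v=np.load("w5.npy"); m["xyz"],m["rotation"]=v[:3],v[3:]
P=cast(m,[[276.2,153.6],[352.2,152.4],[350.2,298.8],[281.8,298.8]],86)
c=P.mean(0); d=P[0]+P[1]-P[2]-P[3]; print(c,np.linalg.norm(d)/2,np.linalg.norm(P[0]-P[1]),np.linalg.norm(P[3]-P[2]),np.arctan2(d[1],d[0]))
print(state()["eef_pos"],move([c[0],c[1],248],0))
E
```

```text
[ 464.89475379 -334.55237755] 131.06772027025528 62.97452529076657 63.14844454524174 -0.27395720816567176
[ 466.40678381 -333.5268192   417.50643599] [ 0.15910197  0.08373547 16.95067472]
```

arm_command(steps=[[0.14,0.08,4,0,0,-0.4],[0.14,0.08,8,0,0,-0.4],[0.14,0.08,11,0,0,-0.4],[0.14,0.08,13,0,0,-0.4],[0.14,0.08,15,0,0,-0.4],[0.14,0.08,16.5,0,0,-0.4],[0.14,0.08,16.95,0,0,-0.4],[0.14,0.08,16.95,0,0,-0.4],[0.14,0.08,16.95,0,0,-0.4]])

```text
t: 7.95
eef_pos: [465.6, -334.8, 249.7]
tcp_rot: [-3.141, -0.0, -1.848]
ft_force: [-0.4, 0.0, 0.1]
opening: 0.987
```

arm_command(steps=[[0,0,0,0,0,0],[0,0,0,0,0,0],[0,0,0,0,0,0],[0,0,0,0,0,0],[0,0,0,0,0,0],[0,0,0,0,0,0]], jaw=6.3)

```text
t: 8.45
eef_pos: [465.1, -335.4, 249.4]
tcp_rot: [-3.141, 0.0, -1.85]
ft_force: [0.6, 1.7, 2.0]
opening: 0.671
```

arm_command(steps=[[0,0,0,0,0,0],[0,0,0,0,0,0],[0,0,-0.2,0,0,0],[0,0,-0.5,0,0,0],[0,0,-1,0,0,0],[0,0,-1.5,0,0,0],[0,0,-2,0,0,0],[0,0,-2,0,0,0],[0,0,-2,0,0,0]], jaw=5.5)

```text
t: 9.2
eef_pos: [465.1, -335.5, 269.5]
tcp_rot: [-3.141, -0.0, -1.849]
ft_force: [-0.5, 0.3, -3.0]
opening: 0.672
```

```bash
python3 - <<'E'
from h import *
s=state(); print(s["t"],s["eef_pos"],s["tcp_rot"],s["opening"],s["ft_force"])
m,im=grab("wrist"); np.save("w6.npy",np.r_[m["xyz"],m["rotation"]]); t,i2=grab("side")
o=np.zeros((480,800,3),np.uint8); o[:,:400]=im[:,115:515]; o[:400,400:]=cv2.resize(i2[120:260,300:440],(400,400)); cv2.imwrite("pics/c6.png",o)
by=.2217;X=np.array([np.cos(by),np.sin(by)]);e=np.array([651.7,99.2])
g=e-130*X; print(g,np.linalg.norm(g),move([g[0],g[1],s["eef_pos"][2]],0),np.degrees(by-np.pi/2-s["tcp_rot"][2]))
E
```

```text
9.2 [ 465.14192344 -335.48997582  269.54867691] [-3.14087042e+00 -4.29762274e-04 -1.84929110e+00] 0.6721441998474438 [-0.51805983  0.32366233 -3.01327203]
[524.88174363  70.61451676] 529.6104745720673 [-40.68316081   5.41273743  -0.04574188] 28.659049668146338
```

View pics/c6.png

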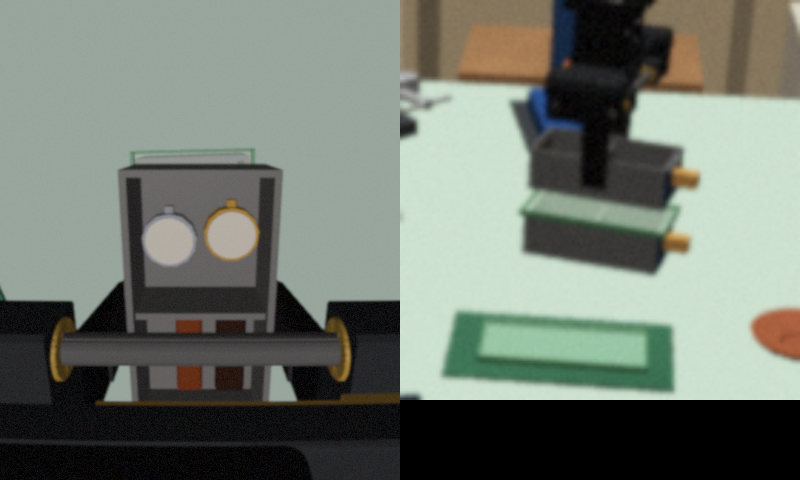

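The drawer is held level about 20 mm above the lower glass, and the lower glass and lower drawer have stayed put. I'll carry it high towards the rack and look at the mouth from there.

arm_command(steps=[[0,0,-1.5,0,0,0],[-1,0.2,-4,0,0,-1],[-3.5,0.7,-6.5,0,0,-3],[-7,1.4,-8.5,0,0,-5.5],[-10.5,2.1,-10,0,0,-8],[-14,2.9,-11.5,0,0,-11],[-18,3.7,-13,0,0,-14],[-22,4.5,-14,0,0,-17],[-26,5.3,-15,0,0,-20],[-30,6.1,-16,0,0,-23],[-33.5,6.9,-16,0,0,-26],[-36.5,7.5,-16,0,0,-28.7]])

```text
t: 10.3
eef_pos: [492.9, 38.7, 429.7]
tcp_rot: [-3.141, -0.0, -1.345]
ft_force: [0.0, 0.2, -2.6]
opening: 0.672
```

arm_command(steps=[[-1.5,-0.9,0,0,0,0],[-2,-1.2,0,0,0,0],[-2.2,-1.5,0,0,0,0],[-2.2,-1.5,0,0,0,0],[-2.2,-1.5,0,0,0,0]])

```text
t: 10.72
eef_pos: [503.2, 60.0, 428.9]
tcp_rot: [3.141, -0.0, -1.349]
ft_force: [-0.7, 0.4, -2.6]
opening: 0.673
```

```bash
python3 - <<'E'
from h import *
s=state(); print(s["t"],s["eef_pos"],s["tcp_rot"],s["opening"],s["ft_force"])
m,im=grab("wrist"); cv2.imwrite("pics/w7.png",im); np.save("w7.npy",np.r_[m["xyz"],m["rotation"]])
E
```

```text
10.7167 [503.22225396  60.04816448 428.85953239] [ 3.14106814e+00 -1.49070752e-04 -1.34930743e+00] 0.6729419499219633 [-0.7468916   0.40061521 -2.58371168]
```

View pics/w7.png

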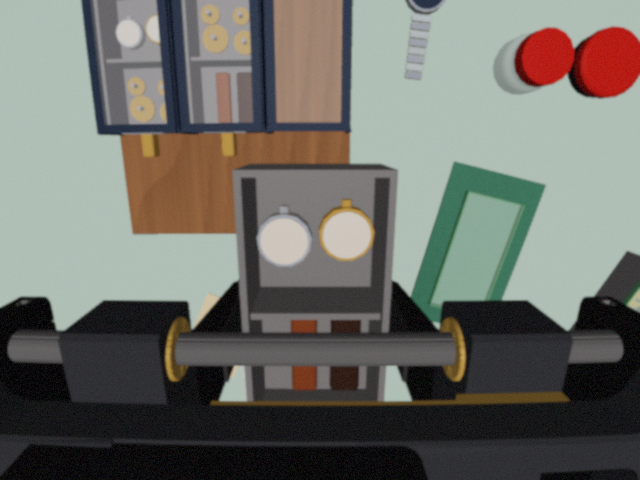

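The view shows the empty shell's top-front edge at about row 130, columns 268-350, and the board's front-left corner at (131,235). The drawer is held squarely. I'll extract the edges.

```bash
python3 - <<'E'
from h import *
m=camera_model("wrist"); v=np.load("w7.npy"); m["xyz"],m["rotation"]=v[:3],v[3:]
im=cv2.imread("pics/w7.png").astype(int)
B=im[:,:,0]-im[:,:,2]; dark=(im.sum(2)<170)
blue=(dark&(B>5))
R=[];L=[]
for r in range(10,120,5):
    c=np.where(blue[r,330:365])[0]; R.append((330+c.max()+.5,r))
    c=np.where(blue[r,75:130])[0]; L.append((75+c.min()-.5,r))
F=[(c,np.where(blue[100:150,c])[0].max()+100.5) for c in list(range(275,345,5))]
F2=[(c,np.where(blue[100:150,c])[0].max()+100.5) for c in list(range(105,135,5))+list(range(165,172,5))+list(range(240,262,5))]
I=[]
for r in range(10,120,5): # inner left edge of right wall
    c=np.where(blue[r,262:285])[0]; I.append((262+c.max()+.5,r))
def line(p,z):
    w=np.float32(cast(m,p,z)); vx,vy,x,y=cv2.fitLine(w,cv2.DIST_HUBER,0,.01,.01).ravel(); res=(w-[x,y])@[-vy,vx]; return np.array([x,y]),np.array([vx,vy]),res.std()
for n,p in (("R",R),("L",L),("F",F),("F2",F2),("I",I)):
    q,d,s=line(p,59); print(n,p[0],p[-1],q,np.arctan2(*(d[::-1])),round(s,2))
    if n=="R":qR=q
    if n=="L":qL=q
    if n=="F":qF=q
for b in (.2217,):
    X=np.array([np.cos(b),np.sin(b)]);Y=np.array([-X[1],X[0]])
    print("span",(qL-qR)@Y,"shellY from R",qR@Y+38.5,"from mid",((qL+qR)/2)@Y-80,"mouth x",qF@X, "drawer now",state()["eef_pos"][:2]@Y, state()["eef_pos"][:2]@X)
C=cast(m,[(236.,168.),(394.,168.)],428.9-190-12+40); print("held rim back corners",C@Y,C@X)
w=im[:,:,2]-im[:,:,0]; print("board L edge", cast(m,[(131,234.5)],8)@Y, cast(m,[(131,234.5)],8)@X)
E
```

```text
Traceback (most recent call last):
ValueError: zero-size array to reduction operation maximum which has no identity
```

```bash
cat > rack.py <<'E'
from h import *
m=camera_model("wrist"); v=np.load("w7.npy"); m["xyz"],m["rotation"]=v[:3],v[3:]
im=cv2.imread("pics/w7.png").astype(int)
print(im[60,340:356].tolist(), im[60,84:98].tolist(), im[120:138,310].tolist())
blue=(im[:,:,2]<50)&(im[:,:,0]-im[:,:,2]>8)
def ends(r,a,b,k): 
    c=np.where(blue[r,a:b])[0]; return None if len(c)==0 else a+c[[0,-1][k]]+(-.5,.5)[k]
R=[(ends(r,330,365,1),r) for r in range(5,122,5)]; L=[(ends(r,75,130,0),r) for r in range(5,122,5)]
F=[]
for c in range(275,345,5):
    r=np.where(blue[100:150,c])[0]
    if len(r): F.append((c,100.5+r.max()))
b=.2217
def line(p,z):
    p=[q for q in p if q[0] is not None]
    w=np.float32(cast(m,p,z)); vx,vy,x,y=cv2.fitLine(w,cv2.DIST_HUBER,0,.01,.01).ravel(); print(len(p),p[0],p[-1],"dir",np.arctan2(vy,vx),"std",((w-[x,y])@[-vy,vx]).std()); return np.array([x,y])
qR,qL,qF=line(R,59),line(L,59),line(F,59)
X=np.array([np.cos(b),np.sin(b)]);Y=np.array([-X[1],X[0]])
print("span",(qL-qR)@Y,"shellY from R",qR@Y+38.5,"from mid",((qL+qR)/2)@Y-80,"mouth x",qF@X)
s=state()["eef_pos"][:2]; print("tool",s@Y,s@X)
C=cast(m,[(236.,168.),(394.,168.)],428.9-190-12+40); print("rim",C@Y,C@X)
C=cast(m,[(131,234.5)],8); print("board corner",C@Y,C@X)
E
python3 rack.py
```

```text
[[115, 131, 158], [102, 112, 133], [93, 88, 95], [84, 68, 64], [82, 63, 52], [82, 63, 56], [78, 58, 51], [80, 62, 51], [76, 59, 50], [81, 64, 56], [92, 86, 79], [129, 135, 126], [166, 174, 162], [179, 188, 173], [182, 190, 176], [181, 190, 175]] [[181, 190, 176], [181, 189, 174], [177, 185, 171], [160, 168, 153], [124, 125, 113], [85, 77, 67], [70, 49, 44], [67, 48, 39], [68, 51, 42], [71, 50, 40], [66, 45, 36], [71, 54, 46], [75, 62, 57], [83, 74, 72]] [[113, 133, 161], [109, 124, 149], [93, 100, 116], [87, 78, 83], [81, 64, 57], [79, 63, 52], [74, 59, 46], [80, 60, 53], [76, 58, 46], [82, 64, 59], [78, 70, 82], [66, 80, 111], [60, 91, 135], [60, 97, 142], [63, 97, 143], [56, 95, 142], [61, 97, 144], [63, 100, 144]]
21 (np.float64(348.5), 5) (np.float64(346.5), 120) dir 0.22422057 std 0.7090134
24 (np.float64(83.5), 5) (np.float64(96.5), 120) dir 0.21838112 std 0.2963122
12 (280, np.float64(128.5)) (340, np.float64(129.5)) dir -1.3831279 std 1.0448211
span 231.47437893629035 shellY from R -43.91417004317347 from mid -46.676973132362825 mouth x 589.4594063657896
tool -52.2018407140953 504.00451758272675
rim [-22.88857504 -83.551434  ] [568.67641772 568.65710734]
board corner [157.12501636] [475.94103734]
```

```bash
sed -i 's/^blue=.*/blue=(im[:,:,2]<113)\&(im[:,:,0]-im[:,:,2]>-3)/; /^print(im/d; s/blue\[100:150,c\]/(im[100:150,c,2]<95)/' rack.py; python3 rack.py
```

```text
24 (np.float64(351.5), 5) (np.float64(349.5), 120) dir 0.21969624 std 0.238006
24 (np.float64(81.5), 5) (np.float64(95.5), 120) dir 0.2223208 std 0.27046436
14 (275, np.float64(130.5)) (340, np.float64(130.5)) dir -1.3500897 std 0.013363609
span 235.2508685045184 shellY from R -46.30064014639814 from mid -47.17520888326559 mouth x 587.5095903780314
tool -52.2018407140953 504.00451758272675
rim [-22.88857504 -83.551434  ] [568.67641772 568.65710734]
board corner [157.12501636] [475.94103734]
```

arm_command(steps=[[-0.3,-0.7,2.5,0,0,0],[-0.61,-1.4,6,0,0,0],[-0.61,-1.4,10,0,0,0],[-0.61,-1.4,14,0,0,0],[-0.61,-1.4,17.5,0,0,0],[-0.61,-1.4,20,0,0,0],[-0.61,-1.4,21,0,0,0],[-0.61,-1.4,21.3,0,0,0],[-0.61,-1.4,21.3,0,0,0],[-0.61,-1.4,21.3,0,0,0],[-0.61,-1.4,21.3,0,0,0]])

```text
t: 11.68
eef_pos: [515.8, 69.7, 217.7]
tcp_rot: [-3.139, -0.001, -1.349]
ft_force: [-0.6, -0.3, -3.5]
opening: 0.67
```

```bash
python3 - <<'E'
from h import *
s=state(); p=s["eef_pos"]; b=.2215; print(s["t"],p,s["tcp_rot"],s["ft_force"],"X",p[0]*np.cos(b)+p[1]*np.sin(b),"Y",-p[0]*np.sin(b)+p[1]*np.cos(b))
m,im=grab("wrist"); cv2.imwrite("pics/w8.png",im); np.save("w8.npy",np.r_[m["xyz"],m["rotation"]])
E
```

```text
11.6833 [515.80976343  69.73019168 217.67393068] [-3.13898698e+00 -6.58745626e-04 -1.34863007e+00] [-0.62406311 -0.29327776 -3.51727828] X 518.5272693420261 Y -45.29329562427037
```

View pics/w8.png

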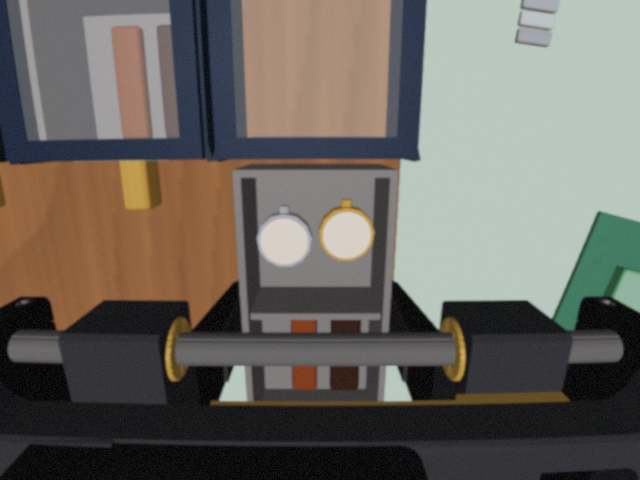

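The drawer's back end (columns 234-396, centre 315) lines up with the empty shell's mouth (columns 209-420, centre about 314.5), just in front of it. Lowering it onto the ledge.

arm_command(steps=[[0,0,0.2,0,0,0],[0,0,0.4,0,0,0],[0,0,0.5,0,0,0],[0,0,0.57,0,0,0],[0,0,0.57,0,0,0],[0,0,0.57,0,0,0]])

```text
t: 12.23
eef_pos: [515.4, 69.9, 211.4]
tcp_rot: [-3.141, -0.0, -1.348]
ft_force: [-3.6, -0.2, 12.1]
opening: 0.672
```

arm_command(steps=[[0,0,0,0,0,0],[0,0,0,0,0,0],[0,0,0,0,0,0],[0,0,0,0,0,0],[0,0,0,0,0,0],[0,0,0,0,0,0],[0,0,-2,0,0,0],[0,0,-5,0,0,0],[0,0,-8,0,0,0],[0,0,-12,0,0,0],[0,0,-15,0,0,0],[0,0,-15,0,0,0]], jaw=8.2)

```text
t: 13.23
eef_pos: [515.9, 70.0, 365.8]
tcp_rot: [-3.133, -0.002, -1.348]
ft_force: [0.4, -0.5, -0.4]
opening: 0.862
```

arm_command(steps=[[0,3,0,0,0,0],[0,7,0,0,0,0],[0,9,0,0,0,0],[0,9,0,0,0,0],[0,9,0,0,0,0]], jaw=2.4)

```text
t: 13.65
eef_pos: [427.3, 49.9, 360.5]
tcp_rot: [-3.141, -0.0, -1.349]
ft_force: [0.8, 0.3, 0.9]
opening: 0.568
```

```bash
python3 - <<'E'
from h import *
s=state(); p=s["eef_pos"]; b=.2215; print(s["t"],p,s["tcp_rot"],s["opening"],"X",p[0]*np.cos(b)+p[1]*np.sin(b),"Y",-p[0]*np.sin(b)+p[1]*np.cos(b))
m,im=grab("wrist"); cv2.imwrite("pics/w9.png",im); np.save("w9.npy",np.r_[m["xyz"],m["rotation"]])
E
```

```text
13.65 [427.25326471  49.89991233 360.53803815] [-3.14107205e+00 -2.25722621e-04 -1.34892229e+00] 0.5677125234156243 X 427.77771582125087 Y -45.18383891923485
```

View pics/w9.png

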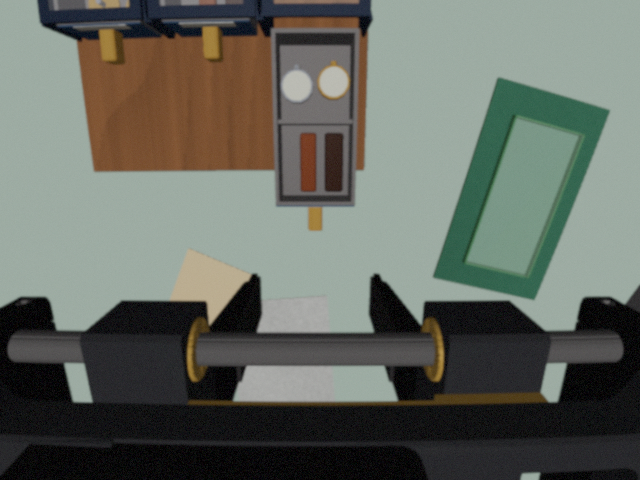

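The drawer stands level and square on the ledge (columns 272-360 against the shell's 262-371), with the pull at (315,218) in line with the tool. I'll descend with the jaws straddling the pull and push on the front.

arm_command(steps=[[0,0,2,0,0,0],[0,0,4,0,0,0],[0,0,6,0,0,0],[0,0,8,0,0,0],[0,0,10.5,0,0,0],[0,0,13,0,0,0],[0,0,14.5,0,0,0],[0,0,14.8,0,0,0],[0,0,14.8,0,0,0],[0,0,14.8,0,0,0]])

```text
t: 14.53
eef_pos: [428.3, 50.1, 212.6]
tcp_rot: [-3.141, -0.0, -1.348]
ft_force: [0.2, 0.8, 0.4]
opening: 0.253
```

arm_command(steps=[[0,-0.7,0,0,0,0],[0,-1.3,0,0,0,0],[0,-1.7,0,0,0,0],[0,-2.1,0,0,0,0],[0,-2.5,0,0,0,0],[0,-3,0,0,0,0],[0,-3.5,0,0,0,0],[0,-4,0,0,0,0],[0,-4.5,0,0,0,0],[0,-5,0,0,0,0],[0,-5.5,0,0,0,0],[0,-6,0,0,0,0]])

```text
t: 15.53
eef_pos: [486.7, 63.4, 212.4]
tcp_rot: [3.142, -0.0, -1.348]
ft_force: [-2.2, -0.4, 1.6]
opening: 0.252
```

arm_command(steps=[[0,-0.6,0,0,0,0],[0,-1.3,0,0,0,0],[0,-2,0,0,0,0],[0,-2.7,0,0,0,0],[0,-3.4,0,0,0,0],[0,-4.1,0,0,0,0],[0,-4.8,0,0,0,0],[0,-5.5,0,0,0,0],[0,-6.2,0,0,0,0],[0,-6.7,0,0,0,0],[0,-7,0,0,0,0],[0,-7,0,0,0,0]])

```text
t: 16.53
eef_pos: [555.1, 78.8, 212.4]
tcp_rot: [-3.141, -0.0, -1.348]
ft_force: [0.2, -0.5, -0.5]
opening: 0.256
```

arm_command(steps=[[0,1,0,0,0,0],[0,2.5,0,0,0,0],[0,3.4,0,0,0,0],[0,3.4,0,0,0,0],[0,3.4,0,0,0,0]])

```text
t: 16.95
eef_pos: [521.5, 71.1, 212.7]
tcp_rot: [-3.141, -0.0, -1.349]
ft_force: [0.4, -0.5, 0.5]
opening: 0.25
```

arm_command(steps=[[0,0,0,0,0,0],[0,0,0,0,0,0],[0,0,0,0,0,0],[0,0,0,0,0,0],[0,0,0,0,0,0],[0,-0.5,0,0,0,0],[0,-1,0,0,0,0],[0,-1.4,0,0,0,0],[0,-1.8,0,0,0,0],[0,-2.1,0,0,0,0],[0,-2.3,0,0,0,0]], jaw=0)

```text
t: 17.87
eef_pos: [544.1, 76.4, 212.3]
tcp_rot: [3.141, -0.0, -1.348]
ft_force: [-2.6, -0.4, 2.6]
opening: 0.004
```

arm_command(steps=[[0,-0.15,0,0,0,0],[0,-0.3,0,0,0,0],[0,-0.45,0,0,0,0],[0,-0.55,0,0,0,0],[0,-0.6,0,0,0,0]])

```text
t: 18.28
eef_pos: [549.7, 77.6, 212.4]
tcp_rot: [-3.141, -0.0, -1.348]
ft_force: [-2.0, 0.1, 0.2]
opening: 0.004
```

arm_command(steps=[[0,-0.1,0,0,0,0],[0,-0.2,0,0,0,0],[0,-0.25,0,0,0,0],[0,-0.25,0,0,0,0]])

```text
t: 18.62
eef_pos: [550.9, 77.8, 212.4]
tcp_rot: [3.137, 0.0, -1.348]
ft_force: [-10.5, -4.7, 6.2]
opening: 0.008
```

The force rose to 11 N at X = 554.6, where the calibration puts home (554.5), so the drawer is at its stop. Backing off and returning to the stack.

arm_command(steps=[[0,1.5,0,0,0,0],[0,4,0,0,0,0],[0,5,-2,0,0,0],[0,5,-6,0,0,0],[0,5,-10,0,0,0],[0,5,-14,0,0,0],[0,5,-18,0,0,0],[0,5,-21,0,0,0],[0,5,-21,0,0,0],[0,5,-21,0,0,0]], jaw=9.4)

```text
t: 19.45
eef_pos: [503.1, 67.2, 424.0]
tcp_rot: [-3.137, -0.001, -1.348]
ft_force: [-0.1, -0.1, -0.6]
opening: 0.646
```

```bash
python3 - <<'E'
from h import *
s=state(); print(s["t"],s["eef_pos"],s["tcp_rot"],s["opening"])
m,im=grab("wrist"); cv2.imwrite("pics/w10.png",im); np.save("w10.npy",np.r_[m["xyz"],m["rotation"]])
h=cv2.cvtColor(im,cv2.COLOR_BGR2HSV); k=cv2.inRange(h,(15,130,110),(28,255,255)); k[300:]=0
n,l,st,c=cv2.connectedComponentsWithStats(k)
b=.2215;X=np.array([np.cos(b),np.sin(b)]);Y=np.array([-X[1],X[0]])
for i in range(1,n):
    if st[i][4]>80:
        q=cast(m,[c[i]],36)[0]; e=cast(m,[(c[i][0],st[i][1]+st[i][3]-.5)],36)[0]; print(st[i],"X,Y",q@X,q@Y,"end X",e@X)
s=state(); print(s["eef_pos"],move([466,-334.5,430],0),np.degrees(-.285-np.pi/2-s["tcp_rot"][2]))
E
```

```text
19.45 [503.1267524   67.16139624 423.99132281] [-3.13734150e+00 -1.01120904e-03 -1.34839577e+00] 0.6459734935953435
[307 135  16  25 339] X,Y 576.1438362149805 -46.038043852820124 end X 563.752594466268
[226 137  15  25 311] X,Y 574.4403890214852 33.577880458802966 end X 561.9486401978447
[145 138  15  24 301] X,Y 574.4043370137036 114.02933356878006 end X 562.473323694661
[503.05557925  67.14818707 422.48499729] [38.35814429 12.47368829 -0.75395016] -29.073526982809778
```

All three pulls are in line (end X 563.8, against 561.9 and 562.5 for the shut ones), so the drawer is home.

arm_command(steps=[[2,0.6,-0.75,0,0,2],[5.5,1.8,-0.75,0,0,5],[9.3,3,-0.75,0,0,8],[13,4.3,-0.75,0,0,11],[17,5.5,-0.75,0,0,14],[20.8,6.8,-0.75,0,0,17],[24.6,8,-0.75,0,0,20],[28.4,9.2,-0.75,0,0,23],[32,10.4,-0.75,0,0,26],[35.5,11.5,-0.75,0,0,29.1],[37.5,12.2,-0.75,0,0,29.1],[38.36,12.47,-0.75,0,0,29.1]])

```text
t: 20.5
eef_pos: [465.7, -337.5, 427.7]
tcp_rot: [3.139, 0.001, -1.859]
ft_force: [-0.0, -0.1, -0.2]
opening: 0.987
```

arm_command(steps=[[0,0,0,0,0,0],[0,0,0,0,0,0],[0,0,0,0,0,0]])

```text
t: 20.75
eef_pos: [466.5, -333.3, 429.4]
tcp_rot: [3.141, 0.001, -1.855]
ft_force: [-0.5, -0.1, 0.4]
opening: 0.985
```

```bash
python3 - <<'E'
from h import *
s=state(); print(s["t"],s["eef_pos"],s["tcp_rot"],s["opening"])
m,im=grab("wrist"); cv2.imwrite("pics/w11.png",im); np.save("w11.npy",np.r_[m["xyz"],m["rotation"]])
d=np.abs(im.astype(int)-np.median(im[150:290,225:255].reshape(-1,3),0)).sum(2)
k=(d>36).astype(np.uint8)*255; k[:130]=0;k[330:]=0;k[:,:255]=0;k[:,375:]=0
k=cv2.morphologyEx(k,cv2.MORPH_CLOSE,np.ones((3,3)))
for r in (165,220,270): print(r,np.where(k[r])[0][[0,-1]])
for c in (290,300,330,340): print(c,np.where(k[:,c])[0][[0,-1]])
o=cv2.inRange(cv2.cvtColor(im,cv2.COLOR_BGR2HSV),(12,120,90),(30,255,255)); o[320:]=0; print("pull",cv2.boundingRect(o[240:,260:370]))
E
```

```text
20.75 [ 466.50964793 -333.26932061  429.42353751] [ 3.14062928e+00  6.47774880e-04 -1.85510165e+00] 0.9853237709413717
165 [278 348]
220 [281 349]
270 [284 349]
290 [146 283]
300 [146 282]
330 [145 282]
340 [145 281]
pull (54, 43, 9, 7)
```

```bash
python3 - <<'E'
from h import *
m=camera_model("wrist"); v=np.load("w11.npy"); m["xyz"],m["rotation"]=v[:3],v[3:]; im=cv2.imread("pics/w11.png")
d=np.abs(im.astype(int)-np.median(im[150:290,225:255].reshape(-1,3),0)).sum(2)
k=(d>36).astype(np.uint8)*255; k[:130]=0;k[284:]=0;k[:,:255]=0;k[:,375:]=0
k=cv2.morphologyEx(k,cv2.MORPH_CLOSE,np.ones((3,3)))
c,s,a=rect(m,k,52); print(c,s,a)
rows=range(155,278,4)
def ln(p): 
    w=np.float32(cast(m,p,52)); vx,vy,x,y=cv2.fitLine(w,cv2.DIST_HUBER,0,.01,.01).ravel(); print(np.arctan2(vy,vx),((w-[x,y])@[-vy,vx]).std(),x,y); return np.array([x,y])
L=ln([(np.where(k[r])[0][0]-.5,r) for r in rows]); R=ln([(np.where(k[r])[0][-1]+.5,r) for r in rows]); y=np.radians(a-90) if a>45 else np.radians(a)
Y=np.array([-np.sin(y),np.cos(y)]); print("yaw",y,"mid",((L+R)/2),"width",(L-R)@Y)
s=state(); print(s["eef_pos"],move([c[0],c[1],243.4-6],0), np.degrees(y-np.pi/2-s["tcp_rot"][2]))
E
```

```text
(466.994873046875, -334.0909118652344) (68.18145751953125, 140.0114288330078) 75.08963775634766
-0.2572021 0.27758005 478.11987 -301.93253
-0.25971335 0.37188563 453.10104 -366.144
yaw -0.2602349138167824 mid [ 465.61047 -334.03827] width 68.48699179468848
[ 466.59680423 -333.13943375  429.73514963] [ 0.08673679 -0.07304148 19.23345723] 1.353751699867231
```

arm_command(steps=[[0.09,-0.07,4,0,0,-1.35],[0.09,-0.07,8,0,0,-1.35],[0.09,-0.07,12,0,0,-1.35],[0.09,-0.07,15.5,0,0,-1.35],[0.09,-0.07,18,0,0,-1.35],[0.09,-0.07,19.3,0,0,-1.35],[0.09,-0.07,19.75,0,0,-1.35],[0.09,-0.07,19.78,0,0,-1.35],[0.09,-0.07,19.78,0,0,-1.35]])

```text
t: 21.55
eef_pos: [467.1, -335.1, 233.0]
tcp_rot: [-3.141, -0.0, -1.832]
ft_force: [1.0, -0.3, -0.0]
opening: 0.988
```

arm_command(steps=[[0,0,0,0,0,0],[0,0,0,0,0,0],[0,0,0,0,0,0],[0,0,0,0,0,0],[0,0,0,0,0,0],[0,0,0,0,0,0]], jaw=6.6)

```text
t: 22.05
eef_pos: [466.7, -335.6, 232.5]
tcp_rot: [-3.141, -0.0, -1.833]
ft_force: [0.5, 1.2, 4.7]
opening: 0.71
```

arm_command(steps=[[0,0,0,0,0,0],[0,0,0,0,0,0],[0,0,-0.3,0,0,0],[0,0,-0.6,0,0,0],[0,0,-1,0,0,0],[0,0,-1.8,0,0,0],[0,0,-3,0,0,0],[0,0,-5,0,0,0],[0,0,-7,0,0,0],[0,0,-7,0,0,0],[0,0,-7,0,0,0]], jaw=5.5)

```text
t: 22.97
eef_pos: [466.6, -335.5, 303.3]
tcp_rot: [-3.14, -0.001, -1.833]
ft_force: [-0.2, -0.4, -1.0]
opening: 0.711
```

```bash
python3 - <<'E'
from h import *
s=state(); print(s["t"],s["eef_pos"],s["tcp_rot"],s["opening"])
# first glass on felt, from picture w4
m=camera_model("wrist"); v=np.load("w4.npy"); m["xyz"],m["rotation"]=v[:3],v[3:]; im=cv2.imread("pics/w4.png")
hh=cv2.cvtColor(im,cv2.COLOR_BGR2HSV); k=cv2.inRange(hh,(0,0,0),(180,100,255)); 
k[:138]=0;k[288:]=0;k[:,:270]=0;k[:,358:]=0
print(hh[215,315],hh[215,268]); print("glass1",rect(m,k,10))
print(move([493.3,-132.1,s["eef_pos"][2]],0), np.degrees(-1.580-s["tcp_rot"][2]))
E
```

```text
22.9667 [ 466.62894777 -335.54975446  303.25207792] [-3.13957524e+00 -1.12053297e-03 -1.83268027e+00] 0.7112505464912388
[ 75  43 141] [ 76 119  90]
glass1 ((491.6462097167969, -132.9916229248047), (70.03457641601562, 141.739990234375), 89.69478607177734)
[-20.34179458   2.69110995  -0.02822279] 14.477513299905878
```

arm_command(steps=[[-1.2,0.2,0,0,0,-1],[-3.5,0.5,0,0,0,-2.5],[-6.5,0.9,0,0,0,-4.5],[-9.5,1.3,0,0,0,-7],[-12.5,1.7,0,0,0,-9.5],[-15.5,2.1,0,0,0,-11.5],[-18,2.4,0,0,0,-13.5],[-19.7,2.65,0,0,0,-14.5],[-20.3,2.75,0,0,0,-14.5],[-20.3,2.75,0,0,0,-14.5],[-20.3,2.75,0,0,0,-14.5],[-20.3,2.75,0,0,0,-14.5]])

```text
t: 23.97
eef_pos: [492.6, -133.1, 301.8]
tcp_rot: [3.141, -0.0, -1.581]
ft_force: [0.3, -0.3, -1.5]
opening: 0.71
```

arm_command(steps=[[0,0,2,0,0,0],[0,0,4,0,0,0],[0,0,6,0,0,0],[0,0,7.5,0,0,0],[0,0,8.6,0,0,0],[0,0,9.2,0,0,0],[0,0,9.5,0,0,0],[0,0,9.6,0,0,0],[0,0,9.6,0,0,0],[0,0,9.6,0,0,0]])

```text
t: 24.8
eef_pos: [492.8, -132.6, 206.7]
tcp_rot: [-3.141, -0.0, -1.58]
ft_force: [1.2, -0.4, -1.6]
opening: 0.708
```

Now 4 mm above contact (expected at TCP z of about 202.5).

arm_command(steps=[[0,0,0.15,0,0,0],[0,0,0.28,0,0,0],[0,0,0.36,0,0,0],[0,0,0.4,0,0,0],[0,0,0.4,0,0,0],[0,0,0.4,0,0,0]])

```text
t: 25.3
eef_pos: [492.7, -132.4, 202.5]
tcp_rot: [-3.141, -0.0, -1.58]
ft_force: [-2.2, 0.0, 5.0]
opening: 0.708
```

arm_command(steps=[[0,0,0,0,0,0],[0,0,0,0,0,0],[0,0,0,0,0,0],[0,0,0,0,0,0],[0,0,0,0,0,0],[0,0,0,0,0,0],[0,0,-2,0,0,0],[0,0,-6,0,0,0],[0,0,-10,0,0,0],[0,0,-14,0,0,0],[0,0,-18,0,0,0],[0,0,-21,0,0,0]], jaw=9.4)

```text
t: 26.3
eef_pos: [492.3, -132.2, 415.5]
tcp_rot: [-3.139, -0.001, -1.58]
ft_force: [-0.0, -0.6, 0.2]
opening: 0.991
```

arm_command(steps=[[4,0,-22,0,0,0],[8,0,-22,0,0,0],[8,0,-22,0,0,0],[8,0,-22,0,0,0],[8,0,-22,0,0,0]])

```text
t: 26.72
eef_pos: [491.3, -202.7, 609.8]
tcp_rot: [-3.141, -0.0, -1.579]
ft_force: [1.2, -0.5, 0.9]
opening: 0.992
```

```bash
python3 - <<'E'
from h import *
s=state(); print(s["t"],s["eef_pos"],s["opening"],s["ft_force"])
m,im=grab("wrist"); cv2.imwrite("pics/w12.png",im); np.save("w12.npy",np.r_[m["xyz"],m["rotation"]])
t,i2=grab("side"); t,i3=grab("top")
o=np.zeros((600,800,3),np.uint8); o[:330,:440]=cv2.resize(im[20:350,100:540],(440,330)); 
o[:330,440:]=cv2.resize(i2[150:363,220:453],(360,330)); o[330:,:]=cv2.resize(i3[150:330,180:540],(800,400))[:270]
cv2.imwrite("pics/c12.png",o)
E
```

```text
26.7167 [ 491.32975164 -202.71516177  609.82861511] 0.9917170321113878 [ 1.22621882 -0.5396765   0.88141271]
```

View pics/c12.png

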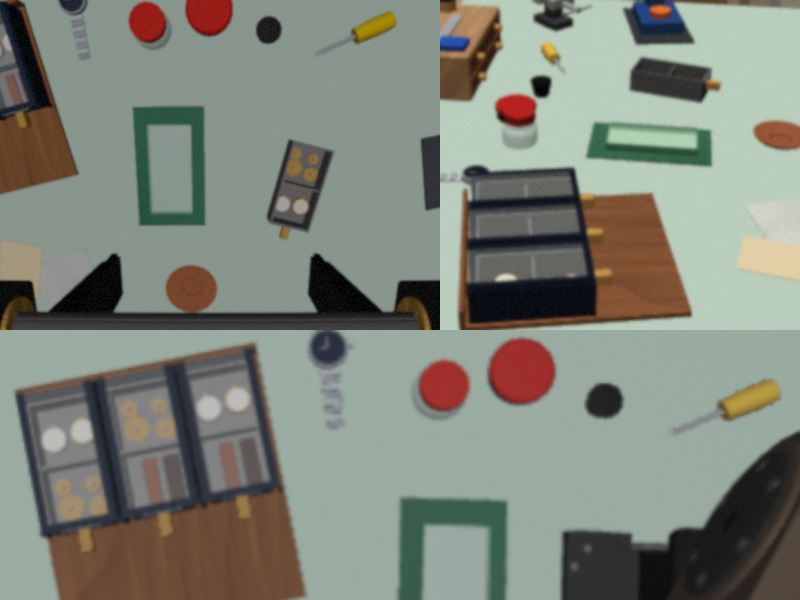

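The wrist and side panels show one glass outline centred on the felt, the lower drawer uncovered and in place, and the drawer home in the shell with its pull in line with the other two. I'll do one numeric check of the pile, then hand in.

```bash
python3 - <<'E'
from h import *
m=camera_model("wrist"); v=np.load("w12.npy"); m["xyz"],m["rotation"]=v[:3],v[3:]; im=cv2.imread("pics/w12.png")
k=cv2.inRange(cv2.cvtColor(im,cv2.COLOR_BGR2HSV),(0,0,0),(180,95,255)); k[:135]=0;k[238:]=0;k[:,:243]=0;k[:,297:]=0
(c,s,a)=rect(m,k,16); print(c,s,a)
t=state(); print(t["t"],t["ft_force"],np.abs(t["qvel"]).max())
if max(s)<150 and min(s)<76 and np.hypot(c[0]-493,c[1]+133)<12: job_done(); print("handed in")
E
```

```text
(491.3664245605469, -133.77317810058594) (71.49847412109375, 141.1886444091797) 89.31024932861328
26.8667 [-0.47105877  0.46588303 -0.88991039] 0.0931999652032289
the job is handed in; nothing more can be done
handed in
```

The job is done and was handed in at about 27 s of the 72 s allowed. The interface gives no verdict, so the results below are from my own checks.

- **Glass plates:** The upper plate went onto the felt pad first and the lower plate was set squarely on it, both lowered until the wrist force showed contact. The last picture shows one joint outline of about 141 x 71 mm, centred within 2 mm of the pad's measured centre and turned by under 1°.
- **Upper drawer:** I stood it on the ledge, let go, and pushed it in from its front until the force rose to about 11 N. That was within 0.1 mm of where I expected the stop, and its pull ended 1.3 to 1.8 mm to the +x side of the two shut drawers' pulls. That is within the 2 mm camera calibration.
- **Rest of the bench:** In the last pictures the lower drawer is uncovered and looks unmoved, as do the shut drawers and the other things in view. The tweezers were outside that crop, but the arm did not go near them.

No check failed. Two readings of where the first plate lay on the felt, from the camera and from the arm's position, differed by about 1 to 2 mm. I aimed between them. I did not remeasure the lower drawer's position in numbers at the end.

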